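Fetch the coupling hub out of the clamshell fixture under the pots

ROBOT

A 6-joint arm with a two-finger parallel gripper is mounted at the origin on a cart in front of the work surface, level with it; the furniture and walls round the work are solid. World frame = base frame: x ahead of the robot, y to its left, z up, the work surface at z = 0. Lengths are in m, angles in degrees, forces in N, time in s.
With the tool pointing down it reaches from about 0.35 to 0.875 m from the base axis. Payload 4.2 kg.
Tool frame: the origin (TCP) lies on the front face of the gripper's body, between the roots of the fingers; the fingertips stand 70 mm ahead of it and the grasp point (between the pads) lies 51 mm ahead of it; z points along the fingers, y is the line along which they close (so a half turn about z gives the same grasp; the last joint's range is limited). The gripper opens to 87 mm and grips with 3 to 60 N. Pads are 19 mm wide; open, the fingers measure 117 mm over their backs; the gripper's body (75 mm by 190 mm) begins 51 mm behind the grasp point.
Start: joints at [-52.85, 22.042, 0.453, 0, -68.411, -14.817], TCP at [0.238, -0.578, 0.292] pointing down, gripper open.
Joint ranges: [-179.83, 179.83], [-69.29, 118.12], [-61.27, 80.66], [-181.25, 117.63], [-171.15, -9.14], [-177.46, 177.46]. Speed limits (degrees/s): [159.86, 159.86, 180, 180, 180, 180].

INTERFACE

Orientations are given as a 3x3 rotation matrix whose columns are the frame's x, y, z axes.
In Python, from station import r gives the robot as it stands.
- The arm moves only by the shell command python3 -m pendant 'ROWS' [OPENING]. ROWS is JSON, a list of rows, each a list of 2 entries, a list of its own where there are three numbers: the shift along the tool's x, y, z in mm, then the turn, a rotation vector about the tool's x, y, z in rad. A call has 1 to 10 rows; each row is the pose to reach, as a shift and turn from the pose commanded when the call began, along the tool's axes at that moment; what a row does not reach only later rows make up. A row lasts 1/10 s, in which the tool goes at most 50 mm and 8.59 degrees, less where a joint would pass 70% of its speed; a pose out of reach is approached as far as the arm can. A call with a gripper value outside its range is refused whole. OPENING is the opening, from 0 (shut) to 1 (fully open), set as the call begins (- or left out, the last holds). The fingers move at their own pace and stop on an object; the grip force is fixed at half the most. Time passes only in rows, so rows that repeat a pose let the fingers close. It gives the time, the measured TCP pose, the force, the opening and the grip force at its end, in the units of the state.
- r.sense(): the state, without advancing time (a new reading comes with each control period).
- r.capture(name): name is "side" or "top" or "wrist"; returns a dict with "frame" (420x560x3 uint8, red, green, blue), "vertical_fov" (degrees; the focal length in pixels is half the picture's height over the tangent of half this angle, whatever the lens; pixels are square), "cx", "cy" (the principal point, pixels), "rvec" (rotation vector, rad) and "tvec" (3), from world to camera coordinates, as OpenCV has them. Camera axes: x right, y down, z forward; pixel columns grow to the right and rows downward; lengths in m; the calibration is good to about 2 mm. A picture is of the moment at which its call begins. There is no depth.
- r.finish_job(): hands the job in; it is judged then, once.
The state is a dict: "time_s": time; "joints": joint angles; "joint_velocities": joint speeds; "effort": joint torques, N m; "tcp_pos": TCP position; "ee_rot": TCP orientation; "wrist_force": force on the tool from outside, world axes, zero at the start; "moment": the same for the moment, N m; "gripper_width": opening from 0.0 (shut) to 1.0 (fully open); "gripper_force": force on a finger pad.
Only numpy, scipy, OpenCV 4.12 (cv2) and the standard library are available. Lean on these libraries where they do the work, as an engineer would, in place of code of your own. Each camera call takes 0.05 s, during which the arm holds its last target. There are 200 camera calls.

TASK

A red-capped jar and a white pot stand on the lid of the blue clamshell fixture: stand both of them on the green mat, then swing the lid up past vertical so that it stays open by itself, lift out the steel coupling hub and stand it, boss up, in the middle of the orange disc of the round pad. Then close the lid fully and put jar and pot back on it, upright, each on the same black lid disc, in the middle, where it stood at the start. Let go of each thing only once it is set down, tip nothing over, and leave the yellow tin and the torch where they are.

Things in the scene. Friction and masses are not known exactly. Their poses are not given: they have to be found in the camera images.
- jar_mid (a point): white screw-top jar with a red cap, 63 mm diameter, 87 mm tall, 0.25 kg, upright; this point is its centre, half-way up. Stands at the start in the middle of one of the two black discs on the lid. Grasp round the body.
- pot_mid (a point): cream-white pot with a cream-white cap, 65 mm diameter, 73 mm tall, 0.12 kg, upright; this point is its centre, half-way up. Stands at the start in the middle of the other black disc on the lid. Grasp round the body.
- hub_mid (a point): grey steel coupling hub, 0.38 kg, 38 mm tall: below, a flange 66 mm across and 14 mm thick; on top, a boss 36 mm across (upper 24 mm), to be grasped; this point is on its axis, 19 mm above its underside. At the start it stands upright in the middle of the fixture under the shut lid, its boss seen through the lid's square window (50 mm, too small for the flange).
- fixture: blue open-topped base, fixed, 130 (its x) by 250 mm (its y), walls 51 mm high; origin at the centre of its underside, z up. Inner floor at z = 8 mm, a nest of low strips round the hub (top z = 15, 72 mm inside). Hinge line of the lid along y at x = +65, z = 56 mm (far side). The shut lid carries two black discs, 76 mm across, centres at x = 0, y = +85 and -85, top z = 62 mm.
- lid (a joint): angle of the aluminium lid, rad: 0 shut, grows as its near edge swings up and over; 1.57 upright, stop at 1.9. 0.28 kg, no catch, light hinge: it falls shut when let go short of upright, and rests on the stop, open, when let go beyond it.
- lid_handle (a point): middle of the red bar of the lid's U-shaped handle: 10 mm thick, 100 mm long, parallel to the hinge line, 175 mm from it, 45 mm beyond the lid's near edge, in the lid's middle plane (lid 8 mm thick). When shut, 56 mm above the bench. Pinch it from above, one finger in the gap between bar and lid; it turns between the fingers as the lid swings.
- mat: green mat, fixed, 240 mm (its x) by 140 mm (its y), 4 mm thick; origin at the centre of its underside: the side area for the pots.
- pad: round dark steel pad, fixed, 110 mm across, with an orange disc 72 mm across in the middle, whose top is 12 mm above the origin; origin at the centre of its underside.
- tin_mid (a point): yellow tin with a light grey cap, 70 mm diameter, 46 mm tall, loose; this point is its centre. Bystander: leave alone.
- torch_mid (a point): black torch lying on the bench, 137 mm long, 37 mm thick, loose; this point is its middle. Bystander: leave alone.
There are look-alikes about, which are no part of the job. Leave any purple or turquoise look-alike of the part that bears pot_mid alone.

How it is judged (in metres and radians):
On the way, in this order (a step that is already met when the one before it is completed fails the run):
1. jar and pot stand upright on the mat, let go (x of jar_mid in the frame of mat between -0.11 and 0.11 m and y of jar_mid in the frame of mat between -0.06 and 0.06 m and z of jar_mid in the frame of mat below 0.0555 m and angle between each of jar_mid, pot_mid's own z axis and vertical below 0.1 rad and x of pot_mid in the frame of mat between -0.11 and 0.11 m and y of pot_mid in the frame of mat between -0.06 and 0.06 m and z of pot_mid in the frame of mat below 0.0485 m and contact force between the fingers and jar below 0.1 N and linear speed of each of jar, pot below 0.02 m/s and angular speed of each of jar, pot below 0.2 rad/s and contact force between the fingers and pot below 0.1 N), for 0.2 s.
2. the lid stands open past vertical, untouched, with the pots on the mat (value of joint lid above 1.65 rad and contact force between the fingers and fixture below 0.1 N and x of jar_mid in the frame of mat between -0.11 and 0.11 m and y of jar_mid in the frame of mat between -0.06 and 0.06 m and z of jar_mid in the frame of mat below 0.0555 m and angle between each of jar_mid, pot_mid's own z axis and vertical below 0.1 rad and x of pot_mid in the frame of mat between -0.11 and 0.11 m and y of pot_mid in the frame of mat between -0.06 and 0.06 m and z of pot_mid in the frame of mat below 0.0485 m), for 0.2 s.
3. the hub stands in the middle of the pad, let go, with the lid open and the pots on the mat (horizontal distance between hub_mid and pad below 0.012 m and z of hub_mid in the frame of pad between 0.026 and 0.036 m and angle between each of hub_mid, jar_mid, pot_mid's own z axis and vertical below 0.1 rad and contact force between the fingers and hub below 0.1 N and linear speed of hub below 0.02 m/s and angular speed of hub below 0.2 rad/s and value of joint lid above 1.65 rad and x of jar_mid in the frame of mat between -0.11 and 0.11 m and y of jar_mid in the frame of mat between -0.06 and 0.06 m and z of jar_mid in the frame of mat below 0.0555 m and x of pot_mid in the frame of mat between -0.11 and 0.11 m and y of pot_mid in the frame of mat between -0.06 and 0.06 m and z of pot_mid in the frame of mat below 0.0485 m), for 0.2 s.
4. the lid is shut again, with the hub on the pad and the pots on the mat (value of joint lid below 0.04 rad and horizontal distance between hub_mid and pad below 0.012 m and z of hub_mid in the frame of pad between 0.026 and 0.036 m and angle between each of hub_mid, jar_mid, pot_mid's own z axis and vertical below 0.1 rad and x of jar_mid in the frame of mat between -0.11 and 0.11 m and y of jar_mid in the frame of mat between -0.06 and 0.06 m and z of jar_mid in the frame of mat below 0.0555 m and x of pot_mid in the frame of mat between -0.11 and 0.11 m and y of pot_mid in the frame of mat between -0.06 and 0.06 m and z of pot_mid in the frame of mat below 0.0485 m), for 0.2 s.
At the end, for the whole second after the job is handed in: The lid is shut (within 0.04 rad); jar and pot stand upright on it, each with its centre within 15 mm of where it was at the start; the hub stands upright on the pad, its axis within 12 mm of the pad's middle; all three are released and at rest (distance of each of jar_mid, pot_mid from where it was at the start of the episode below 0.015 m and angle between each of jar_mid, pot_mid, hub_mid's own z axis and vertical below 0.1 rad and horizontal distance between hub_mid and pad below 0.012 m and z of hub_mid in the frame of pad between 0.026 and 0.036 m and contact force between the fingers and jar below 0.1 N and linear speed of each of jar, pot, hub below 0.02 m/s and angular speed of each of jar, pot, hub below 0.2 rad/s and contact force between the fingers and pot below 0.1 N and contact force between the fingers and hub below 0.1 N and value of joint lid below 0.04 rad); the robot touches nothing.
It fails at once if the yellow tin or the torch is moved by more than 20 mm (distance of any of tin_mid, torch_mid from where it was at the start of the episode above 0.02 m).
It fails at once if a pot or the hub is tipped over (0.7 rad) (angle between any of jar_mid, pot_mid, hub_mid's own z axis and vertical above 0.7 rad).
It fails at once if a pot or the hub is let fall (faster than 0.7 m/s with no finger on it, about 25 mm of drop) ((contact force between the fingers and jar below 0.1 N and linear speed of jar above 0.7 m/s) or (contact force between the fingers and pot below 0.1 N and linear speed of pot above 0.7 m/s) or (contact force between the fingers and hub below 0.1 N and linear speed of hub above 0.7 m/s)).
It also fails if it takes over 147 s, if anything falls off the work surface, if the arm or the gripper's body presses on something with over 40 N, if the wrist force passes 120 N, or if a joint passes its speed limit or range.

## Working session

There is one attempt and no reset: what is moved stays moved. The work goes in short steps, Python scripts to look and compute and a shell command to move; the robot and the scene stay as the last step left them, time stands still between calls to the robot, and variables do not carry over. Pictures are saved under pics/ and viewed, at most 14 in all, crops included, and the job is handed in when it is done.

```bash
mkdir -p pics; ls; python3 - <<'E'
from station import r
import cv2,json,numpy as np
for n in("top","side"):
    c=r.capture(n);f=c.pop("frame");cv2.imwrite(f"pics/{n}0.png",cv2.cvtColor(f,cv2.COLOR_RGB2BGR))
    print(n,c)
s=r.sense();print(s)
E
```

```text
pics
top {'vertical_fov': 52.53835624657994, 'cx': 277.5312215053942, 'cy': 209.40558254961041, 'rvec': array([ 2.17453753, -2.1113372 ,  0.20367355]), 'tvec': array([-0.01340655,  0.56523275,  1.01435291])}
side {'vertical_fov': 54.68174899459586, 'cx': 287.09431950327973, 'cy': 208.20479257360986, 'rvec': array([ 0.77864156, -2.51464039,  1.18156207]), 'tvec': array([0.48690944, 0.25750111, 0.90929304])}
{'time_s': 0.1, 'joints': array([-5.28498693e+01,  2.20858233e+01,  3.87814396e-01, -2.54776584e-02,
       -6.84097946e+01, -1.48155447e+01]), 'joint_velocities': array([-0.01351431, -0.049441  ,  0.14031734,  0.01313275,  0.00772512,
       -0.05839147]), 'effort': array([-5.73234920e-04, -3.91689599e+01,  1.87934071e+01,  4.23185840e+00,
        1.34485558e-02, -8.01574879e-05]), 'tcp_pos': array([ 0.2373717 , -0.57774029,  0.29127545]), 'ee_rot': array([[-9.25042776e-01, -3.79862095e-01, -8.06684418e-04],
       [-3.79862943e-01,  9.25041126e-01,  1.74935172e-03],
       [ 8.17038525e-05,  1.92465469e-03, -9.99998145e-01]]), 'wrist_force': array([ 0.29933865,  1.02802184, -0.58688939]), 'moment': array([ 0.05765645, -0.04200039, -0.03112782]), 'gripper_force': 0.0, 'gripper_width': 0.9992571419476319}
```

View pics/top0.png

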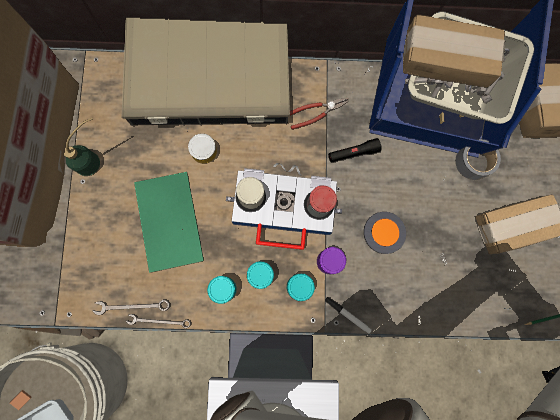

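View pics/side0.png

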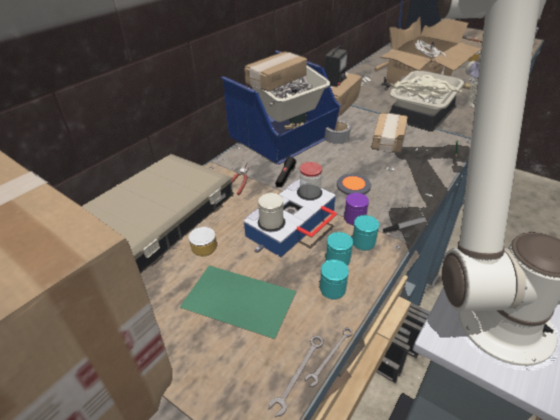

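The top view shows the jar's red cap at (321,200), the cream pot at (250,194), the hub boss at (285,202), the handle at (281,238), the mat at (169,222) and the pad at (385,233). The tin is at (202,147) and the torch at (355,150). The purple pot (332,260) and the turquoise ones (222,289), (261,274), (301,287) are look-alikes. The one meant is the cream pot on the lid disc, and I'll confirm it in an enlarged crop.

```bash
cat > h.py <<'E'
import cv2,numpy as np
from station import r
def K(c):
    f=c["frame"].shape[0]/2/np.tan(np.radians(c["vertical_fov"])/2)
    return np.array([[f,0,c["cx"]],[0,f,c["cy"]],[0,0,1]])
def w(c,u,v,z):
    R=cv2.Rodrigues(c["rvec"])[0];o=-R.T@c["tvec"]
    d=R.T@np.linalg.solve(K(c),[u,v,1]);return o+d*(z-o[2])/d[2]
def px(c,p): return cv2.projectPoints(np.array([p],float),c["rvec"],c["tvec"],K(c),None)[0].ravel()
def shot(n,name,box=None,s=1):
    c=r.capture(n);f=cv2.cvtColor(c["frame"],cv2.COLOR_RGB2BGR)
    if box: x,y,X,Y=box;f=f[y:Y,x:X]
    cv2.imwrite(f"pics/{name}.png",cv2.resize(f,None,fx=s,fy=s,interpolation=cv2.INTER_CUBIC));return c
def to(p,yaw=None):
    """shift in tool mm from the current (measured) pose to TCP p; turn about tool z so that tool y is at yaw deg (mod 180)"""
    s=r.sense();R=s["ee_rot"];d=R.T@(np.array(p)-s["tcp_pos"])*1000
    t=None
    if yaw is not None:
        cur=np.degrees(np.arctan2(R[1,1],R[0,1]));t=-np.radians((yaw-cur+90)%180-90)
    print("tool shift mm",d.round(1),"turn z",t,"j6",s["joints"][5].round(1))
E
python3 - <<'E'
from h import *
c=shot("top","crop1",(225,160,425,310),4)
for n,u,v,z in[("jarcap",321,200,.149),("potcap",250,194,.135),("hub",285,202,.046),("hL",258,243,.056),("hR",304,247,.056),("mat",169,222,.004),("m1",136,183,.004),("m2",187,173,.004),("m3",203,260,.004),("m4",149,271,.004),("pad",385.5,233,.012),("tin",202,147,.046),("t1",331,157,.03),("t2",380,144,.03),("pur",332,260,.073),("q1",222,289,.073),("q2",261,274,.073),("q3",301,287,.073)]: print(n,w(c,u,v,z).round(3))
E
```

```text
jarcap [ 0.573 -0.093  0.149]
potcap [0.584 0.069 0.135]
hub [ 0.585 -0.015  0.046]
hL [0.479 0.049 0.056]
hR [ 0.473 -0.064  0.056]
mat [0.531 0.281 0.004]
m1 [0.631 0.373 0.004]
m2 [0.662 0.243 0.004]
m3 [0.437 0.188 0.004]
m4 [0.405 0.322 0.004]
pad [ 0.519 -0.277  0.012]
tin [0.721 0.2   0.046]
t1 [ 0.711 -0.132  0.03 ]
t2 [ 0.751 -0.261  0.03 ]
pur [ 0.442 -0.13   0.073]
q1 [0.367 0.129 0.073]
q2 [0.404 0.039 0.073]
q3 [ 0.377 -0.057  0.073]
```

View pics/crop1.png

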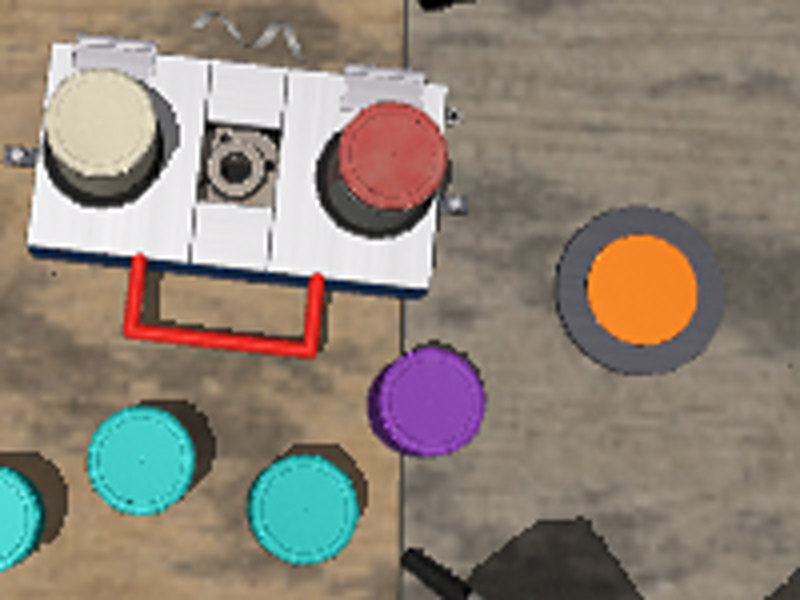

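The crop confirms the cream pot at top-camera pixel (250.5,190.5) and the jar at (323,198.8). The hub boss is at (284,201.3), the bar middle at (280.2,245.7) and the pad at (385.5,232.5). Next I'll take a side crop and fit the fixture pose with both cameras.

```bash
python3 - <<'E'
from h import *
c=shot("side","crop2",(235,150,385,260),5)
E
```

```text
(no output)
```

View pics/crop2.png

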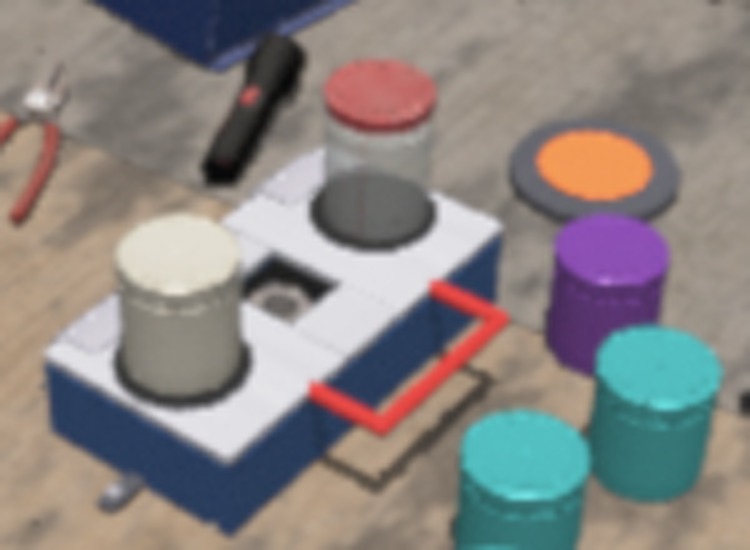

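Side crop, converted to full-image pixels: jar cap (311.4,167.6), pot cap (271,200.4), hub (292,210), bar middle (323.4,224.2), pad (353.8,182.8). The jar is a clear body on the far disc, and the cream pot is on the near one.

```bash
cat > fit.py <<'E'
from h import *
from scipy.optimize import least_squares
T=r.capture("top");S=r.capture("side")
M=np.array([[0,-.085,.149],[0,.085,.135],[0,0,.046],[-.11,0,.056]])
ot=np.array([[323,198.75],[250.5,190.5],[284,201.25],[280.2,245.7]])
os_=np.array([[311.4,167.6],[271,200.4],[292,210],[323.4,224.2]])
def W(p,m=M):
    c,s=np.cos(p[2]),np.sin(p[2]);return m@np.array([[c,s,0],[-s,c,0],[0,0,1]])+[p[0],p[1],0]
def res(p): return np.r_[[px(T,q) for q in W(p)]-ot,[px(S,q) for q in W(p)]-os_].ravel()
f=least_squares(res,[.58,-.015,-.05],loss="soft_l1");p=f.x
print(p,np.degrees(p[2]));print(f.fun.round(1))
print(W(p).round(4))
for n,u,v,a,b,z in[("pad",385.5,232.5,353.8,182.8,.012),("jar",323,198.75,311.4,167.6,.149),("pot",250.5,190.5,271,200.4,.135)]: print(n,w(T,u,v,z).round(4),w(S,a,b,z).round(4))
E
python3 fit.py; python3 -c "
from h import *
to([.573,-.1,.292],86)"
```

```text
[ 0.5841763  -0.01376097 -0.0927151 ] -5.312183996581284
[ 0.5 -0.1 -1.1  0.2  0.5  1.1 -0.8 -0.2 -0.1 -1.1 -0.2 -0.7 -0.2  0.
  0.3 -0.2]
[[ 0.5763 -0.0984  0.149 ]
 [ 0.592   0.0709  0.135 ]
 [ 0.5842 -0.0138  0.046 ]
 [ 0.4746 -0.0036  0.056 ]]
pad [ 0.52   -0.2769  0.012 ] [ 0.5186 -0.2724  0.012 ]
jar [ 0.5759 -0.0973  0.149 ] [ 0.5731 -0.0939  0.149 ]
pot [0.5927 0.0684 0.135 ] [0.59   0.0728 0.135 ]
tool shift mm [-4.920e+02  3.146e+02  1.000e-01] turn z 0.4595234517624826 j6 -14.8
```

```bash
python3 -m pendant '[[[-41,26,0],[0,0,0.06]],[[-82,52,0],[0,0,0.12]],[[-123,78,0],[0,0,0.18]],[[-164,104,0],[0,0,0.24]],[[-205,130,0],[0,0,0.30]],[[-246,156,0],[0,0,0.36]],[[-287,182,0],[0,0,0.42]],[[-328,208,0],[0,0,0.48]],[[-369,234,0],[0,0,0.48]],[[-410,260,0],[0,0,0.48]]]' 1; python3 -c "
from h import *
to([.576,-.0975,.1565],84.7)"
```

```text
time_s: 1.3
tcp_pos: [0.5188, -0.1799, 0.2926]
ee_rot: [[-0.996, 0.09, 0.001], [0.09, 0.996, -0.0], [-0.001, -0.0, -1.0]]
wrist_force: [1.4, -0.6, -0.5]
gripper_width: 1.0
gripper_force: 0.0
tool shift mm [-49.5  87.2 136.1] turn z 0.0024934405290435733 j6 -93.0
```

```bash
python3 -m pendant '[[[-25,44,0],[0,0,0]],[[-49,87,0],[0,0,0]],[[-49,87,0],[0,0,0]],[[-49,87,30],[0,0,0]],[[-49,87,60],[0,0,0]],[[-49,87,90],[0,0,0]],[[-49,87,115],[0,0,0]],[[-49,87,136],[0,0,0]],[[-49,87,136],[0,0,0]]]' 1;python3 -c "
from h import *
shot('wrist','w1');to([.576,-.0975,.1565],84.7)"
```

```text
time_s: 2.2
tcp_pos: [0.5725, -0.0999, 0.1531]
ee_rot: [[-0.996, 0.091, -0.007], [0.091, 0.996, -0.0], [0.007, -0.001, -1.0]]
wrist_force: [-0.5, -0.0, 0.0]
gripper_width: 1.004
gripper_force: 0.0
tool shift mm [-1.9  2.6 -1.3] turn z 0.0020056932965338554 j6 -101.2
```

View pics/w1.png

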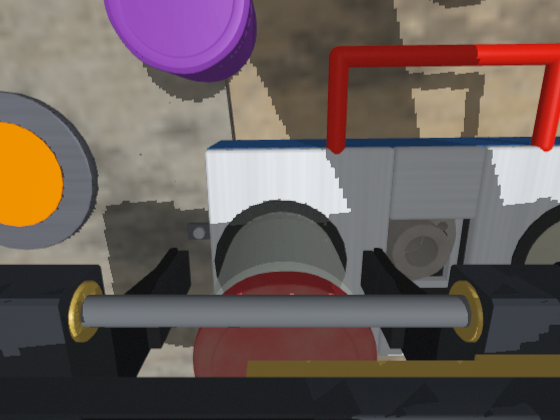

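The wrist view shows the red cap (centred at about column 285) between the finger pads (about columns 180 and 370). That is roughly centred, so I close and lift.

```bash
python3 -m pendant '[[[0,0,0],[0,0,0]],[[0,0,0],[0,0,0]],[[0,0,0],[0,0,0]],[[0,0,0],[0,0,0]],[[0,0,0],[0,0,0]],[[0,0,0],[0,0,0]]]' 0.4; python3 -c "
from h import *
s=r.sense();print(s['tcp_pos']);to([.587,.290,.26])"; python3 -m pendant '[[[0,0,-10],[0,0,0]],[[0,0,-30],[0,0,0]],[[0,0,-60],[0,0,0]],[[0,0,-90],[0,0,0]],[[0,0,-100],[0,0,0]],[[0,0,-100],[0,0,0]]]';  python3 -c "
from h import *
to([.587,.290,.1005],90)"
```

```text
time_s: 2.85
tcp_pos: [0.5752, -0.0992, 0.1573]
ee_rot: [[-0.996, 0.09, 0.002], [0.09, 0.996, 0.0], [-0.002, 0.0, -1.0]]
wrist_force: [-0.7, 2.5, 6.2]
gripper_width: 0.711
gripper_force: 30.0
[ 0.57524088 -0.09920128  0.1573041 ]
tool shift mm [  23.   388.7 -102.6] turn z None j6 -101.3
time_s: 3.45
tcp_pos: [0.5747, -0.0997, 0.2572]
ee_rot: [[-0.996, 0.09, 0.002], [0.09, 0.996, 0.0], [-0.002, 0.001, -1.0]]
wrist_force: [0.4, -0.4, -2.5]
gripper_width: 0.708
gripper_force: 30.0
tool shift mm [ 23.3 389.1 156.9] turn z -0.09053647221909829 j6 -101.2
```

```bash
python3 -m pendant '[[[3,30,0],[0,0,0]],[[6,75,0],[0,0,0]],[[9,120,0],[0,0,0]],[[12,165,0],[0,0,0]],[[16,210,0],[0,0,0]],[[19,255,0],[0,0,0]],[[22,300,0],[0,0,0]],[[25,345,0],[0,0,0]],[[28,380,0],[0,0,0]],[[28,392,0],[0,0,0]]]' && python3 -m pendant '[[[0,0,0],[0,0,0]],[[0,0,40],[0,0,0]],[[0,0,80],[0,0,0]],[[0,0,120],[0,0,0]],[[0,0,145],[0,0,0]],[[0,0,155],[0,0,0]],[[0,0,157],[0,0,0]],[[0,0,158],[0,0,0]],[[0,0,158],[0,0,0]]]'
```

```text
time_s: 4.45
tcp_pos: [0.5808, 0.2963, 0.2527]
ee_rot: [[-0.996, 0.087, -0.004], [0.087, 0.996, -0.002], [0.004, -0.003, -1.0]]
wrist_force: [-0.6, -0.1, -3.7]
gripper_width: 0.707
gripper_force: 30.0
time_s: 5.35
tcp_pos: [0.5822, 0.2921, 0.0992]
ee_rot: [[-0.996, 0.091, 0.0], [0.091, 0.996, -0.001], [-0.0, -0.001, -1.0]]
wrist_force: [-2.3, -2.2, 2.6]
gripper_width: 0.705
gripper_force: 30.0
```

```bash
python3 -m pendant '[[[0,0,0],[0,0,0]],[[0,0,0],[0,0,0]],[[0,0,0],[0,0,0]],[[0,0,0],[0,0,0]],[[0,0,-30],[0,0,0]],[[0,0,-70],[0,0,0]],[[0,0,-110],[0,0,0]],[[0,0,-150],[0,0,0]],[[0,0,-150],[0,0,0]]]' 1; python3 -c "
from h import *
to([.592,.0705,.1495],84.7)"
```

```text
time_s: 6.25
tcp_pos: [0.5846, 0.2951, 0.2559]
ee_rot: [[-0.996, 0.089, 0.012], [0.089, 0.996, 0.008], [-0.012, 0.009, -1.0]]
wrist_force: [0.7, 0.6, 0.4]
gripper_width: 0.997
gripper_force: 0.0
tool shift mm [ -26.1 -223.9  104.8] turn z 0.003721006731359435 j6 -136.1
```

```bash
python3 -m pendant '[[[-6,-44,0],[0,0,0]],[[-12,-88,0],[0,0,0]],[[-18,-132,0],[0,0,0]],[[-24,-176,0],[0,0,0]],[[-30,-220,0],[0,0,0]],[[-30,-220,0],[0,0,0]],[[-30,-220,0],[0,0,0]]]' && python3 -c "
from h import *
shot('wrist','w2');to([.592,.0705,.1495],84.7);print(r.sense()['tcp_pos'])"
```

```text
time_s: 6.95
tcp_pos: [0.5922, 0.0706, 0.248]
ee_rot: [[-0.996, 0.092, 0.0], [0.092, 0.996, 0.0], [-0.0, 0.0, -1.0]]
wrist_force: [0.6, -0.1, 0.1]
gripper_width: 1.005
gripper_force: 0.0
tool shift mm [ 0.1 -1.2 98.6] turn z 0.001786534793911865 j6 -117.6
[0.59221949 0.07162617 0.24806013]
```

View pics/w2.png

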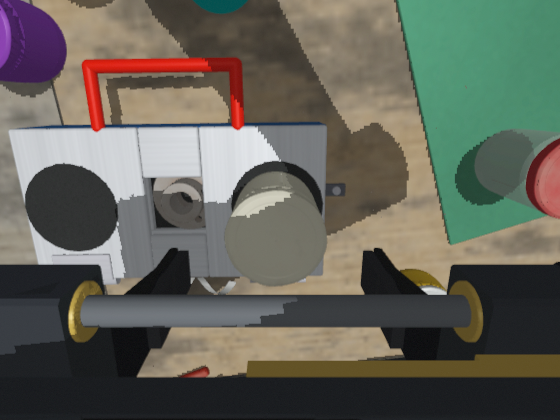

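The wrist view shows the pot cap at (276,235) nearly centred between the fingers, the bare jar disc at (71,206) and the jar standing on the mat with its base around (497,170). The nearest mat corner is at (450,243).

```bash
python3 -c "
from h import *
c=r.capture('wrist')
for n,u,v,z in[('pot',276,235,.135),('disc',71,206,.062),('hub',181,199,.046),('jarbase',497,170,.004),('matcorner',450,243,.004)]: print(n,w(c,u,v,z).round(4))
print(px(c,[.592,.0705,.135]))
to([.592,.0705,.1495],84.7)"
```

```text
pot [0.5901 0.0726 0.135 ]
disc [ 0.5769 -0.0957  0.062 ]
hub [ 0.5831 -0.0091  0.046 ]
jarbase [0.5922 0.2877 0.004 ]
matcorner [0.6646 0.2463 0.004 ]
[272.8776524  238.14963661]
tool shift mm [ 0.1 -1.8 98.6] turn z 0.002936444613793566 j6 -117.6
```

```bash
python3 -m pendant '[[[0,0,35],[0,0,0]],[[0,0,70],[0,0,0]],[[0,0,98],[0,0,0]],[[0,0,98],[0,0,0]],[[0,0,98],[0,0,0]]]' && python3 -m pendant '[[[0,0,0],[0,0,0]],[[0,0,0],[0,0,0]],[[0,0,0],[0,0,0]],[[0,0,0],[0,0,0]],[[0,0,0],[0,0,0]],[[0,0,0],[0,0,0]]]' 0.4 && python3 -m pendant '[[[0,0,-10],[0,0,0]],[[0,0,-40],[0,0,0]],[[0,0,-80],[0,0,0]],[[0,0,-90],[0,0,0]],[[0,0,-90],[0,0,0]]]';  python3 -c "
from h import *
to([.478,.267,.092],84.7)"
```

```text
time_s: 7.55
tcp_pos: [0.5926, 0.0727, 0.1505]
ee_rot: [[-0.996, 0.088, 0.0], [0.088, 0.996, -0.001], [-0.0, -0.001, -1.0]]
wrist_force: [0.4, 0.8, 0.8]
gripper_width: 0.998
gripper_force: 0.0
time_s: 8.15
tcp_pos: [0.5924, 0.0716, 0.1512]
ee_rot: [[-0.996, 0.09, 0.001], [0.09, 0.996, 0.0], [-0.001, 0.0, -1.0]]
wrist_force: [-2.8, 1.0, 6.3]
gripper_width: 0.73
gripper_force: 30.0
time_s: 8.65
tcp_pos: [0.5927, 0.0718, 0.2422]
ee_rot: [[-0.996, 0.09, 0.004], [0.09, 0.996, 0.002], [-0.004, 0.002, -1.0]]
wrist_force: [0.0, 0.2, -1.3]
gripper_width: 0.733
gripper_force: 30.0
tool shift mm [132.4 183.7 150.1] turn z 0.002112838053932455 j6 -117.6
```

```bash
python3 -m pendant '[[[26,36,0],[0,0,0]],[[53,73,0],[0,0,0]],[[80,110,0],[0,0,0]],[[106,147,0],[0,0,0]],[[132,184,0],[0,0,0]],[[132,184,0],[0,0,0]],[[132,184,40],[0,0,0]],[[132,184,80],[0,0,0]],[[132,184,115],[0,0,0]],[[132,184,135],[0,0,0]]]' && python3 -m pendant '[[[0,0,6],[0,0,0]],[[0,0,10],[0,0,0]],[[0,0,13],[0,0,0]],[[0,0,13],[0,0,0]],[[0,0,13],[0,0,0]]]'
```

```text
time_s: 9.65
tcp_pos: [0.4751, 0.2643, 0.1007]
ee_rot: [[-0.996, 0.092, -0.006], [0.092, 0.996, -0.005], [0.006, -0.006, -1.0]]
wrist_force: [0.9, -0.3, -0.9]
gripper_width: 0.732
gripper_force: 30.0
time_s: 10.15
tcp_pos: [0.4777, 0.2671, 0.0933]
ee_rot: [[-0.996, 0.09, 0.002], [0.09, 0.996, 0.002], [-0.002, 0.002, -1.0]]
wrist_force: [0.2, 0.0, -1.1]
gripper_width: 0.73
gripper_force: 30.0
```

```bash
python3 -m pendant '[[[0,0,1],[0,0,0]],[[0,0,2],[0,0,0]],[[0,0,2],[0,0,0]]]'
```

```text
time_s: 10.45
tcp_pos: [0.4777, 0.2672, 0.0932]
ee_rot: [[-0.996, 0.089, 0.002], [0.089, 0.996, 0.001], [-0.002, 0.001, -1.0]]
wrist_force: [-3.9, -1.2, 14.8]
gripper_width: 0.733
gripper_force: 30.0
```

```bash
python3 -m pendant '[[[0,0,0],[0,0,0]],[[0,0,0],[0,0,0]],[[0,0,0],[0,0,0]],[[0,0,0],[0,0,0]],[[0,0,-30],[0,0,0]],[[0,0,-70],[0,0,0]],[[0,0,-110],[0,0,0]],[[0,0,-150],[0,0,0]],[[0,0,-150],[0,0,0]],[[0,0,-150],[0,0,0]]]' 1; python3 -c "
from h import *
to([.4746,-.002,.200],174.7)
shot('top','t2',(120,150,420,320),2.6)"
```

```text
time_s: 11.45
tcp_pos: [0.4772, 0.2668, 0.2409]
ee_rot: [[-0.996, 0.09, 0.001], [0.09, 0.996, 0.002], [-0.001, 0.002, -1.0]]
wrist_force: [-0.5, -0.3, -0.2]
gripper_width: 1.003
gripper_force: 0.0
tool shift mm [ -21.7 -268.    40.4] turn z -1.5688134749547185 j6 -141.4
```

View pics/t2.png

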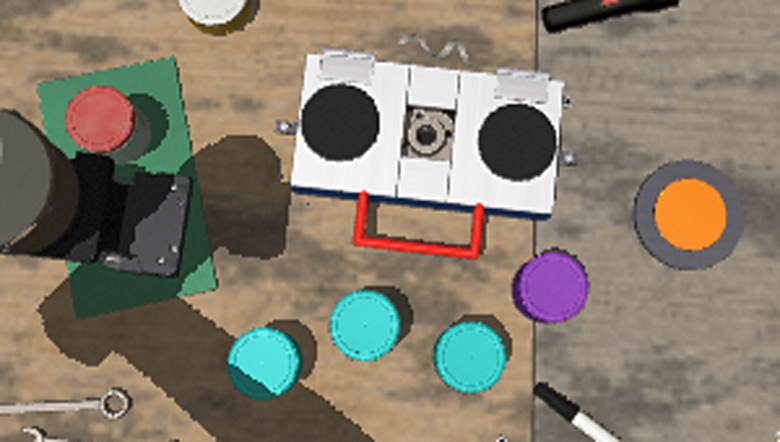

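The jar stands on the mat at crop (100,118), with the gripper over the pot. The bare discs are at (340,122) and (517,142), the hub at (427,135), the bar middle at (417,248) and the pad at (690,214).

```bash
python3 -c "
from h import *
c=r.capture('top')
for n,u,v,z in[('potdisc',340,122,.062),('jardisc',517,142,.062),('hub',427,135,.046),('bar',417,248,.061),('barL',358,243,.061),('barR',475,255,.061),('pad',690,214,.012)]: print(n,w(c,120+u/2.6,150+v/2.6,z).round(4))"
python3 -m pendant '[[[-2,-30,-5],[0,0,-0.14]],[[-4,-60,-10],[0,0,-0.28]],[[-6,-90,-10],[0,0,-0.42]],[[-8,-120,-10],[0,0,-0.56]],[[-10,-150,-10],[0,0,-0.70]],[[-13,-180,-10],[0,0,-0.84]],[[-16,-210,-10],[0,0,-0.98]],[[-18,-240,-10],[0,0,-1.12]],[[-20,-268,-10],[0,0,-1.26]],[[-22,-268,-10],[0,0,-1.40]]]' 0.45
python3 -m pendant '[[[0,0,0],[0,0,-0.14]],[[0,0,0],[0,0,-0.17]],[[0,0,0],[0,0,-0.17]],[[0,0,0],[0,0,-0.17]]]'
python3 -c "
from h import *
c=shot('wrist','w3');to([.4746,-.002,.107],174.7)"
```

```text
potdisc [0.5921 0.0705 0.062 ]
jardisc [ 0.5782 -0.0983  0.062 ]
hub [ 0.5852 -0.013   0.046 ]
bar [ 0.4747 -0.0059  0.061 ]
barL [0.4777 0.0494 0.061 ]
barR [ 0.4698 -0.0602  0.061 ]
pad [ 0.5205 -0.2766  0.012 ]
time_s: 12.55
tcp_pos: [0.4736, -0.0047, 0.2483]
ee_rot: [[-0.256, -0.967, -0.005], [-0.967, 0.256, -0.001], [0.003, 0.004, -1.0]]
wrist_force: [-0.4, 0.6, -0.4]
gripper_width: 0.452
gripper_force: 0.0
time_s: 12.95
tcp_pos: [0.4747, -0.0021, 0.2496]
ee_rot: [[-0.092, -0.996, -0.002], [-0.996, 0.092, -0.0], [0.001, 0.001, -1.0]]
wrist_force: [-0.1, 0.8, -0.8]
gripper_width: 0.453
gripper_force: 0.0
tool shift mm [-1.000e-01  1.000e-01  1.428e+02] turn z 0.00037062833731119006 j6 -24.7
```

View pics/w3.png

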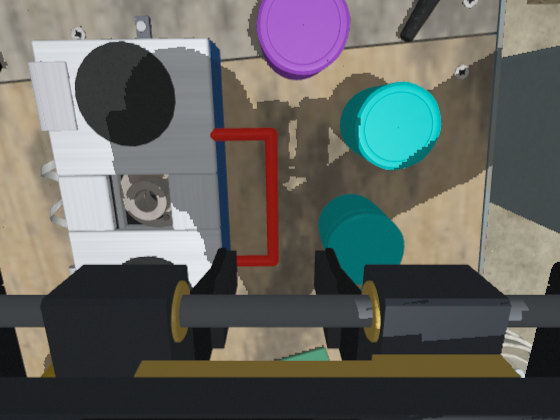

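The bar at column 271 is midway between the fingers (columns 230 and 320). The turquoise pots stay outside them once I narrow the opening, so I descend.

```bash
python3 -m pendant '[[[0,0,0],[0,0,0]],[[0,0,30],[0,0,0]],[[0,0,60],[0,0,0]],[[0,0,90],[0,0,0]],[[0,0,115],[0,0,0]],[[0,0,135],[0,0,0]],[[0,0,142],[0,0,0]],[[0,0,142],[0,0,0]]]' 0.32 && python3 -m pendant '[[[0,0,0],[0,0,0]],[[0,0,0],[0,0,0]],[[0,0,0],[0,0,0]],[[0,0,0],[0,0,0]],[[0,0,0],[0,0,0]]]' 0; python3 - <<'E'
from h import *
# arc rows: tool y along -x_f?, z down; hinge relative to bar
for a in (np.radians(np.arange(0,106,5))):
    dx=.175*(1-np.cos(a))*1000; dz=.175*np.sin(a)*1000
    print(int(round(np.degrees(a))),"toward hinge",round(dx),"up",round(dz))
print(r.sense()['ee_rot'].round(2))
E
```

```text
time_s: 13.8
tcp_pos: [0.4747, -0.0022, 0.1076]
ee_rot: [[-0.091, -0.996, -0.002], [-0.996, 0.091, -0.001], [0.001, 0.002, -1.0]]
wrist_force: [-0.0, 0.9, 0.7]
gripper_width: 0.321
gripper_force: 0.0
time_s: 14.3
tcp_pos: [0.4772, -0.002, 0.1096]
ee_rot: [[-0.09, -0.996, 0.006], [-0.996, 0.09, 0.001], [-0.001, -0.006, -1.0]]
wrist_force: [3.6, -2.9, -0.7]
gripper_width: 0.104
gripper_force: 30.0
0 toward hinge 0 up 0
5 toward hinge 1 up 15
10 toward hinge 3 up 30
15 toward hinge 6 up 45
20 toward hinge 11 up 60
25 toward hinge 16 up 74
30 toward hinge 23 up 87
35 toward hinge 32 up 100
40 toward hinge 41 up 112
45 toward hinge 51 up 124
50 toward hinge 63 up 134
55 toward hinge 75 up 143
60 toward hinge 87 up 152
65 toward hinge 101 up 159
70 toward hinge 115 up 164
75 toward hinge 130 up 169
80 toward hinge 145 up 172
85 toward hinge 160 up 174
90 toward hinge 175 up 175
95 toward hinge 190 up 174
100 toward hinge 205 up 172
105 toward hinge 220 up 169
[[-0.09 -1.    0.01]
 [-1.    0.09  0.  ]
 [-0.   -0.01 -1.  ]]
```

```bash
python3 -m pendant '[[[0,-2,-15],[0,0,0]],[[0,-5,-30],[0,0,0]],[[0,-8,-45],[0,0,0]],[[0,-13,-60],[0,0,0]],[[0,-18,-74],[0,0,0]],[[0,-25,-87],[0,0,0]],[[0,-34,-100],[0,0,0]],[[0,-43,-112],[0,0,0]],[[0,-53,-124],[0,0,0]],[[0,-65,-134],[0,0,0]]]'
```

```text
time_s: 15.3
tcp_pos: [0.5363, -0.0071, 0.243]
ee_rot: [[-0.091, -0.996, -0.008], [-0.996, 0.091, 0.002], [-0.001, 0.009, -1.0]]
wrist_force: [-11.6, 7.1, 9.4]
gripper_width: 0.106
gripper_force: 30.0
```

```bash
python3 -m pendant '[[[0,-12,-9],[0,0,0]],[[0,-24,-18],[0,0,0]],[[0,-38,-25],[0,0,0]],[[0,-52,-30],[0,0,0]],[[0,-67,-35],[0,0,0]],[[0,-82,-38],[0,0,0]],[[0,-97,-40],[0,0,0]],[[0,-112,-41],[0,0,0]],[[0,-127,-40],[0,0,0]],[[0,-142,-38],[0,0,0]]]' && python3 -m pendant '[[[0,-10,2],[0,0,0]],[[0,-15,3],[0,0,0]],[[0,-15,3],[0,0,0]]]'; python3 -c "
from h import *
shot('side','s2',(200,90,420,290),3)"
```

```text
time_s: 16.3
tcp_pos: [0.6816, -0.0196, 0.2819]
ee_rot: [[-0.09, -0.996, 0.002], [-0.996, 0.09, 0.002], [-0.003, -0.002, -1.0]]
wrist_force: [-1.3, 5.2, 2.8]
gripper_width: 0.103
gripper_force: 30.0
time_s: 16.6
tcp_pos: [0.6972, -0.0208, 0.278]
ee_rot: [[-0.09, -0.996, 0.003], [-0.996, 0.09, 0.002], [-0.002, -0.003, -1.0]]
wrist_force: [-0.1, 5.5, 1.5]
gripper_width: 0.098
gripper_force: 30.0
```

View pics/s2.png

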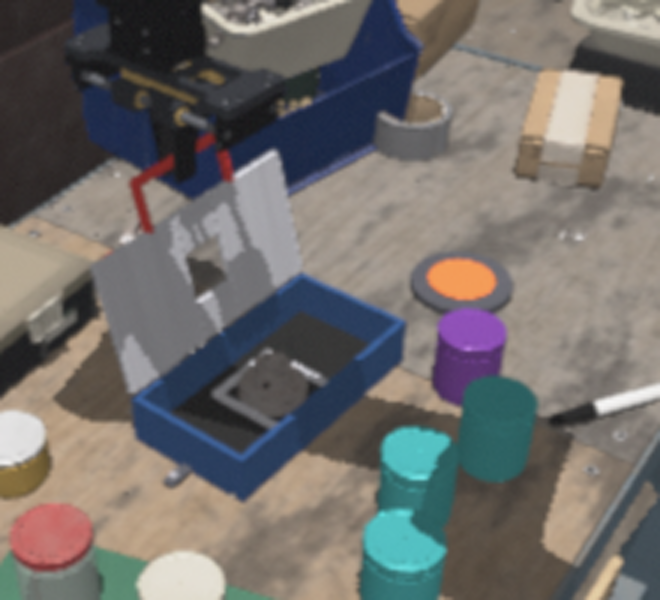

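The lid is held past vertical and the hub sits in its nest. The jar and pot stand on the mat. I'll let go and rise.

```bash
python3 -m pendant '[[[0,0,0],[0,0,0]],[[0,0,0],[0,0,0]],[[0,0,0],[0,0,0]],[[0,0,0],[0,0,0]],[[0,0,-25],[0,0,0]],[[0,0,-55],[0,0,0]],[[0,0,-60],[0,0,0]],[[0,0,-60],[0,0,0]]]' 0.5; python3 -c "
from h import *
to([.585,-.0125,.34],84.7);to([.585,-.0125,.095],84.7)"
```

```text
time_s: 17.45
tcp_pos: [0.6962, -0.0226, 0.3387]
ee_rot: [[-0.091, -0.996, 0.003], [-0.996, 0.091, 0.001], [-0.001, -0.003, -1.0]]
wrist_force: [0.1, -0.5, -0.4]
gripper_width: 0.498
gripper_force: 0.0
tool shift mm [ 1.000e-01  1.117e+02 -1.600e+00] turn z -1.5697277767276996 j6 -16.6
tool shift mm [  0.3 112.3 243.4] turn z -1.5697277767276996 j6 -16.6
```

```bash
python3 -m pendant '[[[0,20,0],[0,0,0.14]],[[0,40,0],[0,0,0.28]],[[0,60,0],[0,0,0.42]],[[0,80,0],[0,0,0.56]],[[0,100,0],[0,0,0.70]],[[0,112,0],[0,0,0.84]],[[0,112,0],[0,0,0.98]],[[0,112,0],[0,0,1.12]],[[0,112,0],[0,0,1.26]],[[0,112,0],[0,0,1.40]]]' 0.7 && python3 -m pendant '[[[0,0,0],[0,0,0.14]],[[0,0,20],[0,0,0.17]],[[0,0,60],[0,0,0.17]],[[0,0,100],[0,0,0.17]],[[0,0,130],[0,0,0.17]],[[0,0,140],[0,0,0.17]],[[0,0,140],[0,0,0.17]],[[0,0,140],[0,0,0.17]]]'; python3 -c "
from h import *
shot('wrist','w4');to([.585,-.0125,.095],84.7)"
```

```text
time_s: 18.45
tcp_pos: [0.5837, -0.0124, 0.3355]
ee_rot: [[-0.997, -0.074, -0.003], [-0.074, 0.997, -0.0], [0.003, 0.0, -1.0]]
wrist_force: [-0.3, -0.3, -0.3]
gripper_width: 0.698
gripper_force: 0.0
time_s: 19.25
tcp_pos: [0.5853, -0.0122, 0.1983]
ee_rot: [[-0.996, 0.09, 0.002], [0.09, 0.996, -0.0], [-0.002, 0.0, -1.0]]
wrist_force: [-0.0, 0.2, 0.5]
gripper_width: 0.696
gripper_force: 0.0
tool shift mm [  0.8  -0.5 103.9] turn z 0.002606192384667235 j6 -109.8
```

View pics/w4.png

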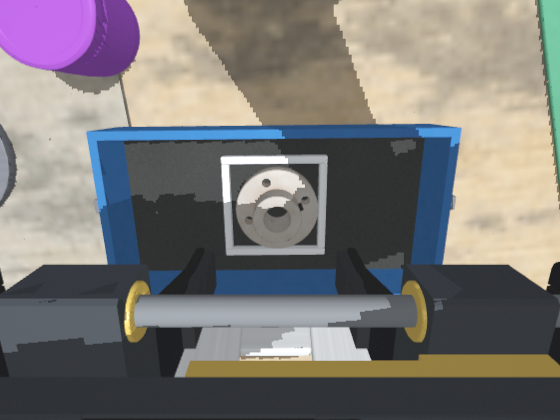

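The boss top is at (277,215) in the wrist image, and the fingers are centred at about 276.

```bash
python3 -c "
from h import *
c=r.capture('wrist');print(w(c,277,215,.046),px(c,[.585,-.0125,.046]))"
python3 -m pendant '[[[0,0,40],[0,0,0]],[[0,0,75],[0,0,0]],[[0,0,95],[0,0,0]],[[0,0,102],[0,0,0]],[[0,0,102],[0,0,0]],[[0,0,102],[0,0,0]]]' && python3 -m pendant '[[[0,0,0],[0,0,0]],[[0,0,0],[0,0,0]],[[0,0,0],[0,0,0]],[[0,0,0],[0,0,0]],[[0,0,0],[0,0,0]],[[0,0,0],[0,0,0]]]' 0.1
```

```text
[ 0.58337907 -0.01017431  0.046     ] [274.04017456 217.36502167]
time_s: 19.95
tcp_pos: [0.5857, -0.012, 0.097]
ee_rot: [[-0.996, 0.09, 0.003], [0.09, 0.996, 0.0], [-0.003, 0.001, -1.0]]
wrist_force: [0.2, 0.2, -0.5]
gripper_width: 0.698
gripper_force: 0.0
time_s: 20.55
tcp_pos: [0.5848, -0.0119, 0.0957]
ee_rot: [[-0.996, 0.09, 0.001], [0.09, 0.996, 0.0], [-0.001, 0.0, -1.0]]
wrist_force: [-0.9, 1.7, 3.9]
gripper_width: 0.398
gripper_force: 30.0
```

```bash
python3 -m pendant '[[[0,0,-10],[0,0,0]],[[0,0,-40],[0,0,0]],[[0,0,-80],[0,0,0]],[[0,0,-120],[0,0,0]],[[0,0,-140],[0,0,0]],[[0,0,-140],[0,0,0]],[[0,0,-140],[0,0,0]]]'; python3 -c "
from h import *
to([.5200,-.2748,.0997],84.7)
c=r.capture('wrist');print(px(c,[.52,-.275,.012]))"
```

```text
time_s: 21.25
tcp_pos: [0.5832, -0.0123, 0.2338]
ee_rot: [[-0.996, 0.091, -0.003], [0.091, 0.996, 0.001], [0.003, 0.0, -1.0]]
wrist_force: [-0.2, -0.2, -4.9]
gripper_width: 0.398
gripper_force: 30.0
tool shift mm [  38.6 -267.2  134.2] turn z 0.0013592788508474864 j6 -109.8
[-25.43450905 153.65795952]
```

```bash
python3 -m pendant '[[[4,-30,0],[0,0,0]],[[11,-75,0],[0,0,0]],[[18,-120,0],[0,0,0]],[[24,-165,0],[0,0,0]],[[31,-210,0],[0,0,0]],[[36,-245,0],[0,0,0]],[[39,-267,0],[0,0,0]],[[39,-267,20],[0,0,0]],[[39,-267,40],[0,0,0]],[[39,-267,40],[0,0,0]]]'; python3 -c "
from h import *
shot('wrist','w5');to([.5200,-.2748,.0997],84.7)"
```

```text
time_s: 22.3
tcp_pos: [0.5182, -0.2739, 0.1894]
ee_rot: [[-0.996, 0.092, -0.012], [0.092, 0.996, 0.004], [0.013, 0.003, -1.0]]
wrist_force: [-0.0, 0.1, -5.7]
gripper_width: 0.393
gripper_force: 30.0
tool shift mm [-1.1 -0.7 92. ] turn z 0.0016598451448551063 j6 -83.1
```

View pics/w5.png

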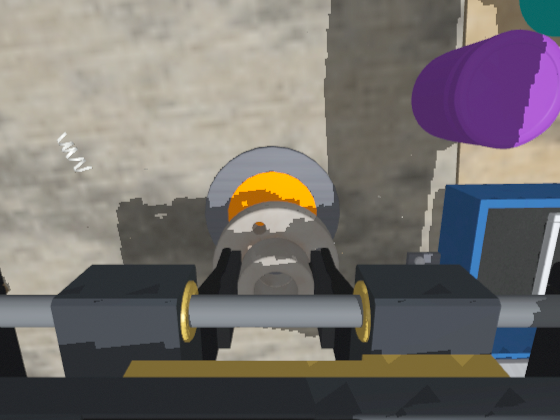

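The pad spans columns 207 to 339 with its top at row 147, so its centre is about (273,213). The hub hangs centred over it at column 276.

```bash
python3 -c "
from h import *
c=r.capture('wrist');p=w(c,273,213,.012);print(p);print([px(c,p+np.array(d)*.055) for d in([1,0,0],[-1,0,0],[0,1,0],[0,-1,0])]);print(r.sense()['tcp_pos'])"
python3 -m pendant '[[[0,0,30],[0,0,0]],[[0,0,60],[0,0,0]],[[0,0,80],[0,0,0]],[[0,0,88],[0,0,0]],[[0,0,92],[0,0,0]],[[0,0,92],[0,0,0]],[[0,0,92],[0,0,0]]]'
```

```text
[ 0.52200772 -0.27565153  0.012     ]
[array([278.92782136, 274.36636565]), array([266.39931984, 144.66802309]), array([340.8022171 , 207.05964934]), array([205.78933844, 218.88852275])]
[ 0.52099118 -0.27450392  0.19358014]
time_s: 23.1
tcp_pos: [0.5226, -0.2748, 0.1047]
ee_rot: [[-0.996, 0.09, 0.003], [0.09, 0.996, -0.001], [-0.003, -0.001, -1.0]]
wrist_force: [0.7, -0.1, -4.4]
gripper_width: 0.395
gripper_force: 30.0
```

```bash
python3 -m pendant '[[[0,0,1],[0,0,0]],[[0,0,2],[0,0,0]],[[0,0,3],[0,0,0]],[[0,0,4],[0,0,0]],[[0,0,4],[0,0,0]],[[0,0,4],[0,0,0]]]'
```

```text
time_s: 23.7
tcp_pos: [0.5217, -0.2747, 0.0997]
ee_rot: [[-0.996, 0.09, 0.0], [0.09, 0.996, -0.0], [-0.0, -0.0, -1.0]]
wrist_force: [-1.7, 1.0, -0.5]
gripper_width: 0.397
gripper_force: 30.0
```

```bash
python3 -m pendant '[[[0,0,1],[0,0,0]],[[0,0,1],[0,0,0]]]' && python3 -m pendant '[[[0,0,0],[0,0,0]],[[0,0,0],[0,0,0]],[[0,0,0],[0,0,0]],[[0,0,0],[0,0,0]],[[0,0,-30],[0,0,0]],[[0,0,-75],[0,0,0]],[[0,0,-120],[0,0,0]],[[0,0,-165],[0,0,0]],[[0,0,-210],[0,0,0]],[[0,0,-240],[0,0,0]]]' 0.7; python3 -c "
from h import *
shot('side','s3',(220,90,400,260),3.5)
to([.709,-.024,.34],174.7)"
```

```text
time_s: 23.9
tcp_pos: [0.5217, -0.2747, 0.0997]
ee_rot: [[-0.996, 0.09, 0.0], [0.09, 0.996, -0.0], [-0.0, -0.0, -1.0]]
wrist_force: [-4.0, 2.1, 5.6]
gripper_width: 0.401
gripper_force: 30.0
time_s: 24.9
tcp_pos: [0.5221, -0.2749, 0.3423]
ee_rot: [[-0.996, 0.09, 0.005], [0.09, 0.996, -0.002], [-0.005, -0.002, -1.0]]
wrist_force: [-0.1, 0.5, -0.5]
gripper_width: 0.701
gripper_force: 0.0
tool shift mm [-162.3  267.4    8. ] turn z -1.5675539623285817 j6 -83.1
```

View pics/s3.png

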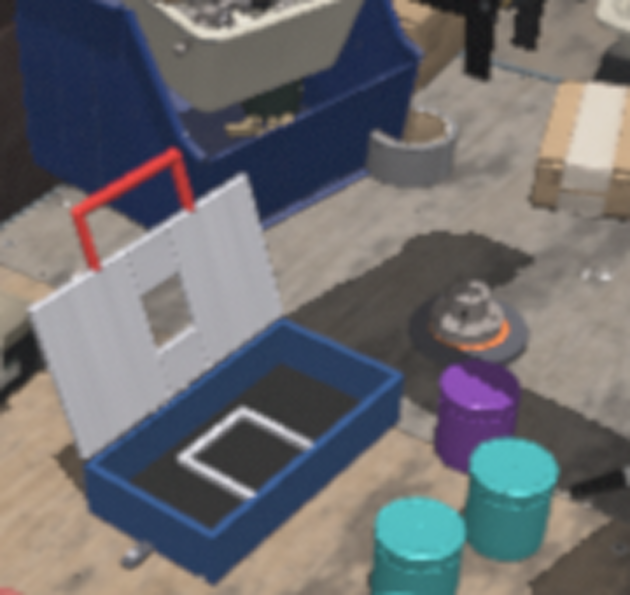

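The lid rests open at its stop with the bar middle at about (256.3,142) in full-image pixels. The hub stands boss up on the pad and the nest is empty.

```bash
python3 -c "
from h import *
c=r.capture('side')
for a in(1.8,1.9):
    h=np.array([.584,-.0125])+(.065-.175*np.cos(a))*np.array([.9957,-.0926]);p=[*h,.056+.175*np.sin(a)];print(a,p,px(c,p))
print(px(c,[.5205,-.2748,.05]), 'boss seen ~',220+473/3.5,90+292/3.5)"
python3 -m pendant '[[[-16,27,0],[0,0,-0.14]],[[-32,54,0],[0,0,-0.28]],[[-48,81,0],[0,0,-0.42]],[[-64,108,0],[0,0,-0.56]],[[-80,135,0],[0,0,-0.70]],[[-97,162,0],[0,0,-0.84]],[[-113,189,0],[0,0,-0.98]],[[-129,216,0],[0,0,-1.12]],[[-145,243,0],[0,0,-1.26]],[[-160,267,0],[0,0,-1.40]]]' 0.5
python3 -m pendant '[[[0,0,0],[0,0,-0.14]],[[0,0,0],[0,0,-0.168]],[[0,0,0],[0,0,-0.168]],[[0,0,0],[0,0,-0.168]]]'
python3 -c "
from h import *
to([.7055,-.0237,.2726],174.7)
c=r.capture('top');f=c['frame'].astype(int)
m=((f[...,0]>180)&(f[...,2]<80)&(f[...,1]>80)&(f[...,1]<170)).astype(np.uint8)
print(m.sum());ys,xs=np.nonzero(m);(a,b),rr=cv2.minEnclosingCircle(np.c_[xs,ys].astype(np.float32));print(a,b,rr,w(c,a,b,.012))
print('boss exp',px(c,[.5205,-.2766,.05]),'flange exp',px(c,[.5205,-.2766,.026]))
cv2.imwrite('pics/t3.png',cv2.resize(cv2.cvtColor(c['frame'][190:275,335:440],cv2.COLOR_RGB2BGR),None,fx=7,fy=7,interpolation=cv2.INTER_CUBIC))"
```

```text
1.8 [np.float64(0.6883098969950336), np.float64(-0.02220080994450148), np.float64(0.22642333540368415)] [261.33816512 142.16881867]
1.9 [np.float64(0.7050528988020482), np.float64(-0.023757907431023073), np.float64(0.2216025153452975)] [256.80922013 141.6992064 ]
[354.84053661 172.45971342] boss seen ~ 355.1428571428571 173.42857142857144
time_s: 26.0
tcp_pos: [0.7056, -0.0217, 0.3367]
ee_rot: [[-0.252, -0.968, -0.002], [-0.968, 0.252, -0.0], [0.001, 0.002, -1.0]]
wrist_force: [-0.0, -0.2, 0.0]
gripper_width: 0.5
gripper_force: 0.0
time_s: 26.4
tcp_pos: [0.7047, -0.0237, 0.3381]
ee_rot: [[-0.096, -0.995, -0.0], [-0.995, 0.096, -0.0], [0.0, 0.0, -1.0]]
wrist_force: [0.6, -0.6, 0.7]
gripper_width: 0.499
gripper_force: 0.0
tool shift mm [-0.1 -0.8 65.5] turn z -0.003230382355463976 j6 -16.7
87
272.5 214.0 127.59026336669922 [0.55905875 0.01521396 0.012     ]
boss exp [389.57534227 230.54512933] flange exp [386.90041189 231.66134629]
```

View pics/t3.png

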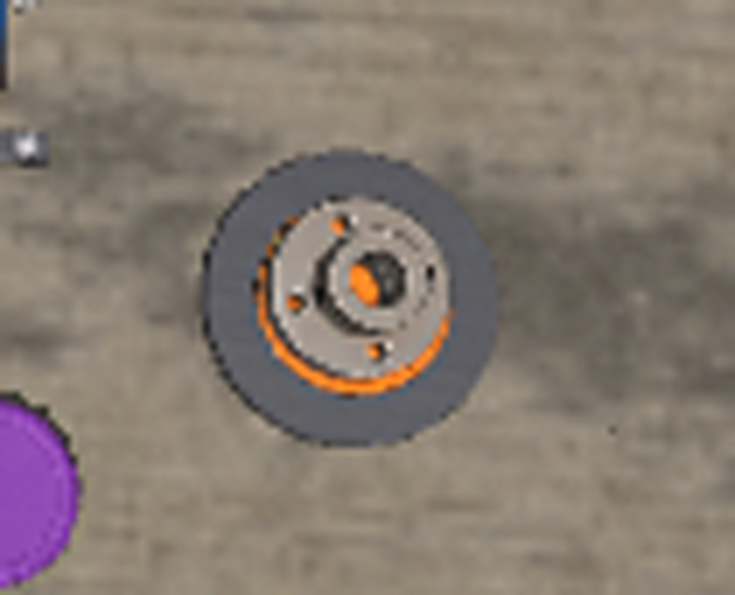

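The flange centre is at (386.4,231.1) against an expected (386.9,231.7), so the hub is within about 2 mm of the pad's middle. Next I grip the bar and close the lid.

```bash
python3 -m pendant '[[[0,0,25],[0,0,0]],[[0,0,50],[0,0,0]],[[0,0,65],[0,0,0]],[[0,0,65],[0,0,0]],[[0,0,65],[0,0,0]]]' && python3 -m pendant '[[[0,0,0],[0,0,0]],[[0,0,0],[0,0,0]],[[0,0,0],[0,0,0]],[[0,0,0],[0,0,0]],[[0,0,0],[0,0,0]]]' 0 && python3 -m pendant '[[[0,14,-4],[0,0,0]],[[0,27,-7],[0,0,0]],[[0,42,-8],[0,0,0]],[[0,57,-9],[0,0,0]],[[0,72,-8],[0,0,0]],[[0,87,-6],[0,0,0]],[[0,102,-3],[0,0,0]],[[0,117,2],[0,0,0]],[[0,131,7],[0,0,0]],[[0,145,14],[0,0,0]]]'
```

```text
time_s: 26.95
tcp_pos: [0.7052, -0.0236, 0.274]
ee_rot: [[-0.094, -0.996, 0.001], [-0.996, 0.094, -0.0], [0.0, -0.001, -1.0]]
wrist_force: [0.3, -0.4, 0.6]
gripper_width: 0.503
gripper_force: 0.0
time_s: 27.45
tcp_pos: [0.7053, -0.023, 0.2736]
ee_rot: [[-0.093, -0.996, 0.001], [-0.996, 0.093, 0.0], [-0.0, -0.001, -1.0]]
wrist_force: [0.9, -0.2, 1.6]
gripper_width: 0.13
gripper_force: 0.4
time_s: 28.45
tcp_pos: [0.5606, -0.0109, 0.2595]
ee_rot: [[-0.093, -0.996, 0.002], [-0.996, 0.093, -0.002], [0.002, -0.002, -1.0]]
wrist_force: [3.8, -6.6, -5.0]
gripper_width: 0.106
gripper_force: 29.9
```

```bash
python3 -m pendant '[[[0,12,9],[0,0,0]],[[0,24,18],[0,0,0]],[[0,36,28],[0,0,0]],[[0,46,40],[0,0,0]],[[0,55,52],[0,0,0]],[[0,64,65],[0,0,0]],[[0,71,78],[0,0,0]],[[0,76,92],[0,0,0]],[[0,81,107],[0,0,0]],[[0,84,122],[0,0,0]]]' && python3 -m pendant '[[[0,1,8],[0,0,0]],[[0,2,15],[0,0,0]],[[0,3,23],[0,0,0]],[[0,3,29],[0,0,0]],[[0,3,30],[0,0,0]],[[0,3,30],[0,0,0]]]'
```

```text
time_s: 29.45
tcp_pos: [0.4789, -0.0034, 0.138]
ee_rot: [[-0.091, -0.996, 0.005], [-0.996, 0.091, -0.002], [0.002, -0.005, -1.0]]
wrist_force: [7.0, -13.5, -1.8]
gripper_width: 0.102
gripper_force: 29.9
time_s: 30.05
tcp_pos: [0.4771, -0.0028, 0.1118]
ee_rot: [[-0.089, -0.996, 0.007], [-0.996, 0.089, -0.002], [0.002, -0.007, -1.0]]
wrist_force: [-1.5, -10.6, 26.6]
gripper_width: 0.099
gripper_force: 30.0
```

```bash
python3 -m pendant '[[[0,0,0],[0,0,0]],[[0,0,0],[0,0,0]],[[0,0,0],[0,0,0]],[[0,0,-20],[0,0,0]],[[0,0,-60],[0,0,0]],[[0,0,-100],[0,0,0]],[[0,0,-140],[0,0,0]],[[0,0,-150],[0,0,0]],[[0,0,-150],[0,0,0]],[[0,0,-150],[0,0,0]]]' 0.32; python3 -c "
from h import *
to([.4777,.2672,.0932],84.7)
c=r.capture('side');print(px(c,[.4747,-.002,.056]))
f=c['frame'][200:260,280:360].astype(int);m=(f[...,0]>170)&(f[...,1]<70)&(f[...,2]<80);ys,xs=np.nonzero(m);print(xs.min()+280,xs.max()+280,ys.min()+200,ys.max()+200,xs[ys.argmax()]+280)"
```

```text
time_s: 31.05
tcp_pos: [0.4731, -0.0015, 0.2557]
ee_rot: [[-0.093, -0.996, -0.003], [-0.996, 0.093, -0.0], [0.0, 0.003, -1.0]]
wrist_force: [0.1, 0.7, -0.2]
gripper_width: 0.318
gripper_force: 0.0
tool shift mm [-268.    20.   162.5] turn z 1.5700627795647888 j6 -24.8
[323.34407993 224.30261813]Traceback (most recent call last):
  File "<string>", line 5, in <module>
    f=c['frame'][200:260,280:360].astype(int);m=(f[...,0]>170)&(f[...,1]<70)&(f[...,2]<80);ys,xs=np.nonzero(m);print(xs.min()+280,xs.max()+280,ys.min()+200,ys.max()+200,xs[ys.argmax()]+280)
                                                                                                                     ~~~~~~^^
    return umr_minimum(a, axis, None, out, keepdims, initial, where)
ValueError: zero-size array to reduction operation minimum which has no identity
```

```bash
python3 -m pendant '[[[-27,2,0],[0,0,0.14]],[[-54,4,0],[0,0,0.28]],[[-81,6,0],[0,0,0.42]],[[-108,8,0],[0,0,0.56]],[[-135,10,0],[0,0,0.70]],[[-162,12,0],[0,0,0.84]],[[-189,14,0],[0,0,0.98]],[[-216,16,0],[0,0,1.12]],[[-243,18,0],[0,0,1.26]],[[-268,20,0],[0,0,1.40]]]' 1 && python3 -m pendant '[[[0,0,0],[0,0,0.14]],[[0,0,0],[0,0,0.17]],[[0,0,0],[0,0,0.17]],[[0,0,0],[0,0,0.17]]]'; python3 -c "
from h import *
to([.4777,.2672,.0932],84.7)
c=r.capture('side')
f=c['frame'][200:260,280:360].astype(int);m=(f[...,0]>110)&(f[...,0]>2.5*f[...,1]);ys,xs=np.nonzero(m);print(m.sum());print(xs.min()+280,xs.max()+280,ys.min()+200,ys.max()+200,xs[ys.argmax()]+280)"
```

```text
time_s: 32.1
tcp_pos: [0.4783, 0.268, 0.2547]
ee_rot: [[-0.997, -0.072, -0.004], [-0.072, 0.997, -0.003], [0.004, -0.003, -1.0]]
wrist_force: [0.4, -0.6, -0.2]
gripper_width: 0.99
gripper_force: 0.0
time_s: 32.5
tcp_pos: [0.4786, 0.2668, 0.2557]
ee_rot: [[-0.996, 0.091, -0.002], [0.091, 0.996, -0.002], [0.002, -0.002, -1.0]]
wrist_force: [0.4, 0.4, 0.3]
gripper_width: 0.999
gripper_force: 0.0
tool shift mm [  0.6   0.7 162.5] turn z 0.0009708867461301234 j6 -141.3
173
297 335 207 235 309
```

The bar's pixels match the shut position. I pick up the pot.

```bash
python3 -m pendant '[[[0,0,40],[0,0,0]],[[0,0,80],[0,0,0]],[[0,0,120],[0,0,0]],[[0,0,150],[0,0,0]],[[0,0,162],[0,0,0]],[[0,0,162],[0,0,0]],[[0,0,162],[0,0,0]]]' && python3 -m pendant '[[[0,0,0],[0,0,0]],[[0,0,0],[0,0,0]],[[0,0,0],[0,0,0]],[[0,0,0],[0,0,0]],[[0,0,0],[0,0,0]],[[0,0,0],[0,0,0]]]' 0.4 && python3 -m pendant '[[[0,0,-10],[0,0,0]],[[0,0,-40],[0,0,0]],[[0,0,-80],[0,0,0]],[[0,0,-120],[0,0,0]],[[0,0,-145],[0,0,0]],[[0,0,-145],[0,0,0]],[[0,0,-145],[0,0,0]]]';  python3 -c "
from h import *
to([.5924,.0716,.1512],84.7)"
```

```text
time_s: 33.25
tcp_pos: [0.4798, 0.2677, 0.0963]
ee_rot: [[-0.996, 0.092, 0.002], [0.092, 0.996, 0.001], [-0.002, 0.001, -1.0]]
wrist_force: [-0.3, -0.2, 0.7]
gripper_width: 0.999
gripper_force: 0.0
time_s: 33.85
tcp_pos: [0.4792, 0.2673, 0.096]
ee_rot: [[-0.996, 0.092, 0.001], [0.092, 0.996, 0.0], [-0.001, 0.001, -1.0]]
wrist_force: [-1.4, -0.8, 6.2]
gripper_width: 0.736
gripper_force: 30.0
time_s: 34.55
tcp_pos: [0.4785, 0.2669, 0.2403]
ee_rot: [[-0.996, 0.093, -0.0], [0.093, 0.996, 0.001], [0.0, 0.001, -1.0]]
wrist_force: [0.4, 0.5, -2.0]
gripper_width: 0.727
gripper_force: 30.0
tool shift mm [-131.5 -184.    88.9] turn z -0.00019416745688123074 j6 -141.4
```

```bash
python3 -m pendant '[[[-20,-28,0],[0,0,0]],[[-50,-70,0],[0,0,0]],[[-80,-112,0],[0,0,0]],[[-110,-154,0],[0,0,0]],[[-132,-184,0],[0,0,0]],[[-132,-184,0],[0,0,0]],[[-132,-184,40],[0,0,0]],[[-132,-184,70],[0,0,0]],[[-132,-184,80],[0,0,0]],[[-132,-184,80],[0,0,0]]]' && python3 -m pendant '[[[0,0,1],[0,0,0]],[[0,0,2],[0,0,0]],[[0,0,3],[0,0,0]],[[0,0,3],[0,0,0]],[[0,0,3],[0,0,0]]]'
```

```text
time_s: 35.55
tcp_pos: [0.5921, 0.0717, 0.1576]
ee_rot: [[-0.996, 0.092, -0.006], [0.092, 0.996, -0.002], [0.005, -0.003, -1.0]]
wrist_force: [0.3, -0.1, 0.2]
gripper_width: 0.734
gripper_force: 30.0
time_s: 36.05
tcp_pos: [0.5936, 0.0718, 0.1578]
ee_rot: [[-0.996, 0.092, 0.001], [0.092, 0.996, 0.0], [-0.001, 0.0, -1.0]]
wrist_force: [0.1, 0.1, -1.1]
gripper_width: 0.73
gripper_force: 30.0
```

```bash
python3 -m pendant '[[[0,0,1],[0,0,0]],[[0,0,2],[0,0,0]],[[0,0,3],[0,0,0]],[[0,0,3],[0,0,0]],[[0,0,3],[0,0,0]]]'
```

```text
time_s: 36.55
tcp_pos: [0.5935, 0.0718, 0.1542]
ee_rot: [[-0.996, 0.092, -0.0], [0.092, 0.996, -0.0], [0.0, -0.0, -1.0]]
wrist_force: [0.4, 0.3, -1.6]
gripper_width: 0.729
gripper_force: 30.0
```

```bash
python3 -m pendant '[[[0,0,1],[0,0,0]],[[0,0,1.5],[0,0,0]],[[0,0,1.5],[0,0,0]],[[0,0,1.5],[0,0,0]]]'
```

```text
time_s: 36.95
tcp_pos: [0.5935, 0.0718, 0.154]
ee_rot: [[-0.996, 0.092, 0.001], [0.092, 0.996, -0.0], [-0.001, -0.0, -1.0]]
wrist_force: [-1.8, 0.2, 4.9]
gripper_width: 0.73
gripper_force: 30.0
```

```bash
python3 -m pendant '[[[0,0,0],[0,0,0]],[[0,0,0],[0,0,0]],[[0,0,0],[0,0,0]],[[0,0,0],[0,0,0]],[[0,0,-30],[0,0,0]],[[0,0,-70],[0,0,0]],[[0,0,-100],[0,0,0]],[[0,0,-100],[0,0,0]],[[0,0,-100],[0,0,0]]]' 1; python3 -c "
from h import *
to([.5822,.2921,.0992],84.7)"
```

```text
time_s: 37.85
tcp_pos: [0.5934, 0.0719, 0.2532]
ee_rot: [[-0.996, 0.092, 0.001], [0.092, 0.996, 0.001], [-0.001, 0.001, -1.0]]
wrist_force: [-1.0, 0.6, -1.1]
gripper_width: 1.001
gripper_force: 0.0
tool shift mm [ 31.7 218.1 154.2] turn z -4.6186477148292345e-06 j6 -117.7
```

```bash
python3 -m pendant '[[[7,44,0],[0,0,0]],[[14,88,0],[0,0,0]],[[20,132,0],[0,0,0]],[[26,176,0],[0,0,0]],[[32,218,0],[0,0,0]],[[32,218,0],[0,0,0]],[[32,218,40],[0,0,0]],[[32,218,80],[0,0,0]],[[32,218,120],[0,0,0]],[[32,218,140],[0,0,0]]]' && python3 -m pendant '[[[0,0,10],[0,0,0]],[[0,0,13],[0,0,0]],[[0,0,13],[0,0,0]]]' && python3 -m pendant '[[[0,0,0],[0,0,0]],[[0,0,0],[0,0,0]],[[0,0,0],[0,0,0]],[[0,0,0],[0,0,0]],[[0,0,0],[0,0,0]],[[0,0,0],[0,0,0]]]' 0.4 && python3 -m pendant '[[[0,0,-10],[0,0,0]],[[0,0,-40],[0,0,0]],[[0,0,-80],[0,0,0]],[[0,0,-120],[0,0,0]],[[0,0,-158],[0,0,0]],[[0,0,-158],[0,0,0]],[[0,0,-158],[0,0,0]]]';  python3 -c "
from h import *
to([.5752,-.0985,.1573],84.7)"
```

```text
time_s: 38.85
tcp_pos: [0.5792, 0.2893, 0.107]
ee_rot: [[-0.996, 0.094, -0.008], [0.094, 0.996, -0.006], [0.008, -0.006, -1.0]]
wrist_force: [-0.2, -0.2, -1.3]
gripper_width: 1.003
gripper_force: 0.0
time_s: 39.15
tcp_pos: [0.582, 0.2916, 0.0999]
ee_rot: [[-0.996, 0.092, 0.0], [0.092, 0.996, -0.0], [-0.0, -0.0, -1.0]]
wrist_force: [-0.5, 0.1, 0.5]
gripper_width: 0.999
gripper_force: 0.0
time_s: 39.75
tcp_pos: [0.5819, 0.2921, 0.1004]
ee_rot: [[-0.996, 0.092, 0.001], [0.092, 0.996, 0.001], [-0.001, 0.001, -1.0]]
wrist_force: [-0.8, 0.3, 2.7]
gripper_width: 0.704
gripper_force: 30.0
time_s: 40.45
tcp_pos: [0.5812, 0.2916, 0.2582]
ee_rot: [[-0.996, 0.093, -0.0], [0.093, 0.996, 0.001], [0.0, 0.001, -1.0]]
wrist_force: [0.1, 0.5, -3.5]
gripper_width: 0.709
gripper_force: 30.0
tool shift mm [ -30.2 -389.1  100.4] turn z -0.000229609827531812 j6 -136.1
```

```bash
python3 -m pendant '[[[-3,-30,0],[0,0,0]],[[-6,-75,0],[0,0,0]],[[-9,-120,0],[0,0,0]],[[-13,-165,0],[0,0,0]],[[-16,-210,0],[0,0,0]],[[-20,-255,0],[0,0,0]],[[-24,-300,0],[0,0,0]],[[-27,-345,0],[0,0,0]],[[-30,-380,0],[0,0,0]],[[-30,-389,0],[0,0,0]]]' && python3 -m pendant '[[[0,0,0],[0,0,0]],[[0,0,30],[0,0,0]],[[0,0,60],[0,0,0]],[[0,0,80],[0,0,0]],[[0,0,92],[0,0,0]],[[0,0,95],[0,0,0]],[[0,0,97],[0,0,0]],[[0,0,97],[0,0,0]],[[0,0,97],[0,0,0]]]'
```

```text
time_s: 41.45
tcp_pos: [0.574, -0.1015, 0.255]
ee_rot: [[-0.995, 0.097, -0.006], [0.097, 0.995, -0.0], [0.006, -0.001, -1.0]]
wrist_force: [0.5, 0.7, -3.2]
gripper_width: 0.709
gripper_force: 30.0
time_s: 42.35
tcp_pos: [0.5763, -0.0982, 0.1618]
ee_rot: [[-0.996, 0.092, 0.002], [0.092, 0.996, 0.0], [-0.002, 0.0, -1.0]]
wrist_force: [0.7, 0.6, -2.4]
gripper_width: 0.705
gripper_force: 30.0
```

```bash
python3 -m pendant '[[[0,0,1],[0,0,0]],[[0,0,2],[0,0,0]],[[0,0,3],[0,0,0]],[[0,0,3.5],[0,0,0]],[[0,0,3.5],[0,0,0]],[[0,0,3.5],[0,0,0]]]'
```

```text
time_s: 42.95
tcp_pos: [0.5759, -0.0984, 0.1584]
ee_rot: [[-0.996, 0.092, 0.001], [0.092, 0.996, -0.0], [-0.001, -0.0, -1.0]]
wrist_force: [-3.2, 0.8, 5.2]
gripper_width: 0.703
gripper_force: 30.0
```

Set down. I release, rise and check with the top camera.

```bash
python3 -m pendant '[[[0,0,0],[0,0,0]],[[0,0,0],[0,0,0]],[[0,0,0],[0,0,0]],[[0,0,0],[0,0,0]],[[0,0,-30],[0,0,0]],[[0,0,-70],[0,0,0]],[[0,0,-110],[0,0,0]],[[0,0,-140],[0,0,0]],[[0,0,-140],[0,0,0]]]' 1 && python3 -m pendant '[[[45,0,0],[0,0,0]],[[85,-20,0],[0,0,0]],[[120,-50,0],[0,0,0]],[[140,-95,0],[0,0,0]],[[150,-140,0],[0,0,0]],[[160,-185,0],[0,0,0]],[[170,-230,0],[0,0,0]],[[180,-270,0],[0,0,0]],[[180,-270,0],[0,0,0]],[[180,-270,0],[0,0,0]]]'; python3 -c "
from h import *
shot('top','end',(225,160,425,310),4)"
```

```text
time_s: 43.85
tcp_pos: [0.5778, -0.0985, 0.3027]
ee_rot: [[-0.996, 0.091, 0.011], [0.091, 0.996, -0.001], [-0.011, 0.0, -1.0]]
wrist_force: [0.9, 0.1, -0.9]
gripper_width: 1.001
gripper_force: 0.0
time_s: 44.85
tcp_pos: [0.3709, -0.3511, 0.2961]
ee_rot: [[-0.996, 0.095, -0.002], [0.095, 0.996, 0.001], [0.002, 0.001, -1.0]]
wrist_force: [0.5, -0.2, 1.6]
gripper_width: 1.003
gripper_force: 0.0
```

View pics/end.png

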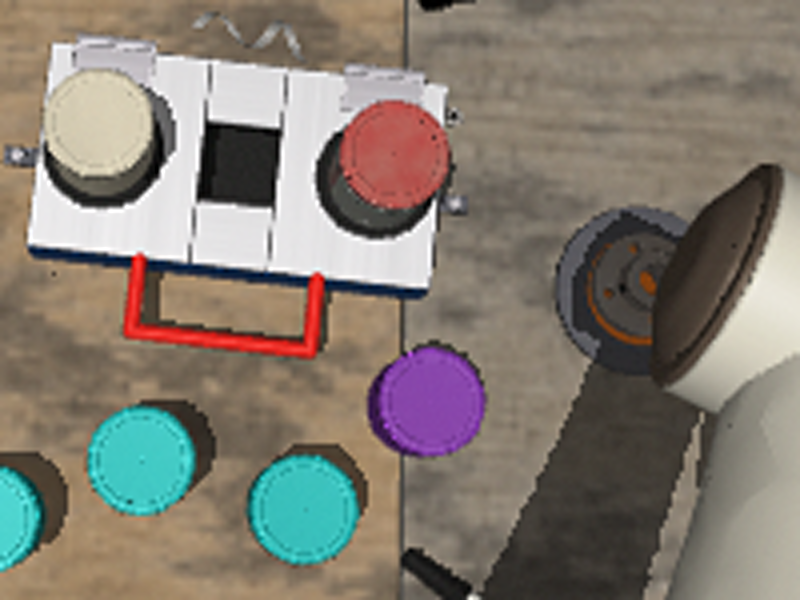

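The pot cap is at (99,123), from (102,122) at the start. The jar cap is at (395,154), from (392,155). Both are within about 2 mm. The lid is shut and the hub stands on the pad, so I hand in.

```bash
python3 -c "
from station import r
print(r.finish_job())"
```

```text
the job is handed in; nothing more can be done
None
```

The job is handed in at about 45 s of the 147 s allowed, with no verdict returned: in the last top view the hub stands on the pad (about 2 mm off centre when measured earlier), the lid is shut, and jar and pot are back on their discs within about 2 mm of where they started.

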